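Release a tube from a push-fit air fitting

TASK

Take the rigid open tube out of its push-fit fitting (not the fitting closed with a short plug): push the fitting's black release ring down with the fingertips on both sides of the tube, and while it is down grip the tube and draw it straight up and out. Then stand the tube upright in the square tray and let go of it.

Things in the scene. Friction and masses are not known exactly. Their poses are not given: they have to be found in the camera images.
- tube: plain steel tube, open at the top, 20 mm thick, 84 mm long, about 90 g, upright in the fitting; its top 40 mm stand out above the ring. Origin: centre of its lower end; z runs up along it. Hidden in the fitting, catches sit in a groove of the tube 10 to 18 mm above its lower end.
- fitting: fixed aluminium fitting on a round foot 84 mm wide, body 60 mm wide, 35 mm high. Origin: centre of underside, on the axis of tube and ring; z up. Tube rests 8 mm above it with 2 mm play. On top a flat black ring, outside 68 mm, hole 25 mm, its top at 52 mm when up: tips opened 36 to 46 mm pass the tube, land on it, and slide inward on closing. A like fitting with a short six-sided plug is not the one.
- collet_ring (a joint): how far the black ring is pressed down, m: 0 up, 0.010 fully down. A spring returns it at once (3 N at the top, 6 N down). The catches let go of the tube from about 0.004 on; aim at 0.006 to 0.009. Grip the tube with the ring held down and pull: it comes free in the first 2 mm, though the ring follows the fingertips up. With the ring up the tube is locked.
- tray: fixed square dark grey tray, 100 x 100 mm outside, 14 mm high, walls and floor 4 mm thick, empty. Origin: centre of its underside; z up; its sides lie along x and y.
Things that resemble listed ones, but are neither listed nor needed, are in the scene too. Several things have the shape of the tube; the one meant has the colours described above.

How it is judged:
On the way, in this order (a step that is already met when the one before it is completed fails the run):
1. the release ring is pressed down at least 4 mm while the tube is still home in the fitting (value of joint collet_ring above 0.004 m and z of tube in the frame of fitting below 0.012 m and horizontal distance between tube and fitting below 0.006 m), for 0.05 s.
2. the tube is drawn out above the fitting (z of tube in the frame of fitting above 0.05 m), for 0.05 s.
At the end, for the whole second after the job is handed in: The tube stands upright (within 10 degrees) and at rest on the floor of the tray, its lower end within the tray's walls and less than 10 mm above the tray's underside (x of tube in the frame of tray between -0.042 and 0.042 m and y of tube in the frame of tray between -0.042 and 0.042 m and z of tube in the frame of tray below 0.01 m and angle between tube's own z axis and vertical below 0.17 rad and linear speed of tube below 0.02 m/s); the robot touches nothing.
It also fails if it takes over 40 s, if anything falls off the work surface, if the arm or the gripper's body presses on something with over 40 N, if the wrist force passes 120 N, or if a joint passes its speed limit or range.

ROBOT

A 6-joint arm with a two-finger parallel gripper is mounted at the origin on a cart in front of the work surface, level with it; the furniture and walls round the work are solid. World frame = base frame: x ahead of the robot, y to its left, z up, the work surface at z = 0. Lengths are in m, angles in rad, forces in N, time in s.
With the tool pointing down it reaches from about 0.3 to 1 m from the base axis. Payload 5.1 kg.
Tool frame: the origin (TCP) lies where the fingers leave the gripper's body, on its centre line; the fingertips stand 78 mm ahead of it and the grasp point (between the pads) lies 59 mm ahead of it (tip_extent is the distance from the TCP to the fingertips, in m); y points along the fingers, x is the direction in which the jaws open and shut, and the axes are right-handed (so a half turn about y gives the same grasp; the last joint's range is limited). The gripper opens to 95 mm and grips with 3 to 60 N. Pads are 20 mm wide; open, the fingers measure 119 mm over their backs; the gripper's body (75 mm by 180 mm) begins 59 mm behind the grasp point.
Start: joints at [1.031, 0.124, 1.65, -0, 1.367, -0.083], TCP at [0.287, 0.583, 0.292] pointing down, gripper open.
Joint ranges: [-2.61, 2.61], [-1.02, 2.33], [0.03, 2.71], [-1.35, 4.49], [0.32, 2.68], [-2.91, 2.91]. Speed limits (rad/s): [2.57, 2.57, 3.14, 3.14, 3.14, 3.14].

INTERFACE

Orientations are given as a 3x3 rotation matrix whose columns are the frame's x, y, z axes.
In Python, from station import * gives the robot as it stands. The module is installed in compiled form; this text tells all that it offers.
- The arm moves only by the tool play_rows, never from a script. Its argument "moves" is a list of rows, each a list of 3 entries, a list of its own where there are three numbers: the shift along the tool's x, y, z in cm, then the turn, a rotation vector about the tool's x, y, z in rad, then the closure, from -1 (fully open) to 1 (shut). In form: [[[x, y, z], [wx, wy, wz], claw], ...]. A call has 1 to 8 rows; each row shifts and turns the commanded pose from where the row before left it, along the tool's axes as they then stand; what a row does not reach is not made up. A row lasts 1/10 s, in which the tool goes at most 50 mm and 8.59 degrees, less where a joint would pass 70% of its speed; a pose out of reach is approached as far as the arm can. A call is refused whole if a number of a shift passes 5 or a number of a turn 0.15, either way. A call with a gripper value outside its range is refused whole. The fingers move at their own pace and stop on an object; "grip_force" is the grip in N (left out, the last holds). Time passes only in rows, so rows that do not move let the fingers close. It gives the time, the measured TCP pose, the force and the opening at its end, in the units of the state.
- state(): the state, without advancing time (a new reading comes with each control period).
- grab_frame(name): name is "side" or "top" or "wrist"; returns the picture (480x640x3 uint8, red, green, blue); there is no depth.
- get_calibration(name): a dict with "K" (3x3 intrinsics, pixels), "k1" (the pictures are not rectified: a ray, as slopes to the right and down, at radius r is drawn at 1 + k1 r^2 times it, then the intrinsics apply), "origin" and "orientation" of the camera in the world. Camera axes: x right, y down, z forward; pixel columns grow to the right and rows downward; lengths in m; the calibration is good to about 2 mm. A picture is of the moment at which its call begins: read the wrist's pose just before it. get_calibration takes no time and is no camera call; for the wrist camera it gives the pose at the moment of the call.
- sign_off(): hands the job in, once; it reports no verdict.
The state is a dict: "time": time; "qpos": joint angles; "qvel": joint speeds; "joint_torque": joint torques, N m; "eef_pos": TCP position; "tcp_rot": TCP orientation; "wrist_force": force on the tool from outside, world axes, zero at the start; "moment": the same for the moment, N m; "width": opening from 0.0 (shut) to 1.0 (fully open).
Only numpy, scipy, OpenCV 4.12 (cv2) and the standard library are available. Lean on these libraries where they do the work, as an engineer would, in place of code of your own. Each camera call takes 0.05 s, during which the arm holds its last target.

## Working session

There is one attempt and no reset: what is moved stays moved. The work goes in short steps, Python scripts to look and compute and a tool call to move; the robot and the scene stay as the last step left them, time stands still between calls to the robot, and variables do not carry over. Pictures are saved under pics/ and viewed, and the job is handed in when it is done.

Besides the shell and the picture viewer there is one more tool, called as name(argument=value, ...) on one line, values as JSON. play_rows: Moves the arm, as the interface text tells. Its arguments: {"type":"object","properties":{"moves":{"type":"array"},"grip_force":{"type":"number"}},"required":["moves"]}

```bash
mkdir -p pics
python3 - <<'E'
from station import *
import cv2
for n in("side","top"):
    cv2.imwrite(f"pics/{n}0.png",grab_frame(n)[...,::-1])
    c=get_calibration(n);print(n,c)
s=state();print(s)
E
```

```text
side {'K': array([[445.74620506,   0.        , 318.57249336],
       [  0.        , 445.74620506, 234.59204031],
       [  0.        ,   0.        ,   1.        ]]), 'k1': -0.03884716468424878, 'origin': array([ 0.21347422, -0.21784556,  0.75367655]), 'orientation': array([[ 0.66290709, -0.62877701,  0.40644024],
       [-0.74869998, -0.55556908,  0.36165085],
       [-0.00159211, -0.54404271, -0.83905601]])}
top {'K': array([[452.54806953,   0.        , 321.76571692],
       [  0.        , 452.54806953, 237.71446531],
       [  0.        ,   0.        ,   1.        ]]), 'k1': -0.057723744909366506, 'origin': array([0.35853227, 0.09292868, 0.90674148]), 'orientation': array([[ 0.03797799, -0.97679303,  0.21079148],
       [-0.99926055, -0.03585557,  0.01388307],
       [-0.00600284, -0.21116286, -0.97743246]])}
{'time': 0.1, 'qpos': array([ 1.03140001e+00,  1.24461253e-01,  1.65150298e+00,  3.16397163e-05,
        1.36751485e+00, -8.25706947e-02]), 'qvel': array([-5.01798207e-05, -5.60843325e-04, -4.23184876e-03,  8.86987909e-04,
       -3.32681536e-03,  4.43115276e-04]), 'joint_torque': array([ 1.45635448e-03, -4.18880975e+01, -3.61097145e+01,  7.76963937e-02,
        4.61976102e-02, -5.59935040e-05]), 'eef_pos': array([0.28649998, 0.58297991, 0.29111638]), 'tcp_rot': array([[ 4.41106294e-01, -9.95493099e-04, -8.97454314e-01],
       [ 8.97452903e-01, -1.60267644e-03,  4.41107378e-01],
       [-1.87744824e-03, -9.99998220e-01,  1.86457506e-04]]), 'wrist_force': array([-0.62137491, -0.43396795,  0.2353305 ]), 'moment': array([-0.02377954,  0.01696852,  0.01178803]), 'width': 1.0013695771268667}
```

View pics/top0.png

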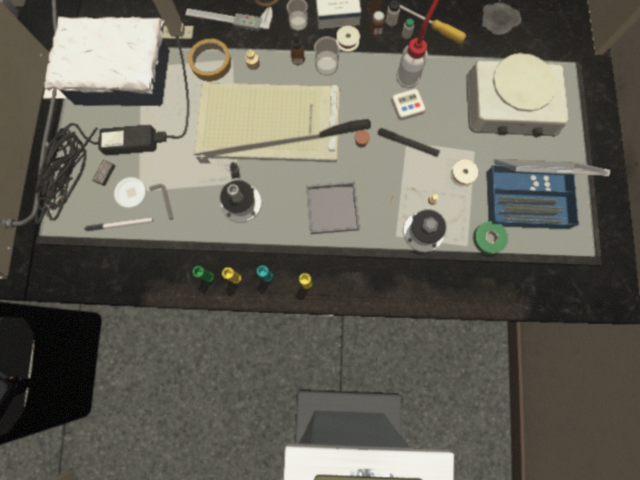

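View pics/side0.png

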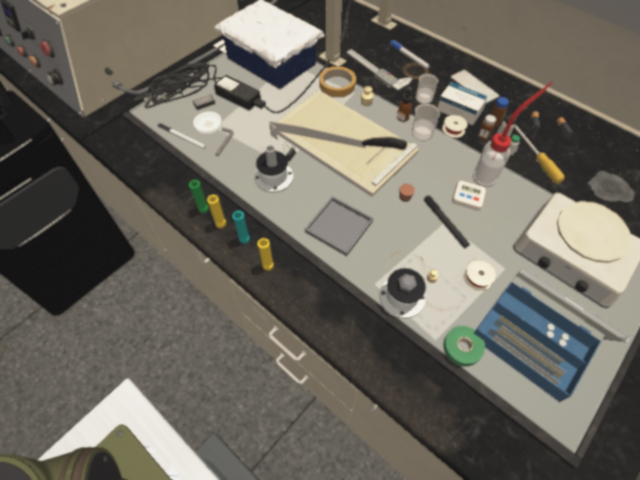

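Top view: one fitting at (238,197) carries a tall grey tube. The other, at (428,227), has a low plug. The tray is at (332,208). The coloured tubes at (203,273), (231,275), (264,273) and (305,281) could be mistaken for the tube but are the wrong colour. There is also something black beside the left fitting at (235,170).

```bash
cat > h.py <<'E'
from station import *
import cv2, numpy as np
def ray(c,px):
    K=c["K"];d=np.array([c["k1"],0,0,0,0.])
    # model: distorted = u*(1+k1 r^2)
    u=cv2.undistortPoints(np.array([[px]],float),K,d,None,None,None).ravel() if 0 else cv2.undistortPointsIter(np.array([[px]],float),K,d,None,None,(3,50,1e-10)).ravel()
    return c["orientation"]@np.array([u[0],u[1],1.])
def onplane(c,px,z):
    r=ray(c,px);o=c["origin"];return o+r*(z-o[2])/r[2]
def proj(c,P):
    p=c["orientation"].T@(np.array(P)-c["origin"]);x,y=p[0]/p[2],p[1]/p[2];f=1+c["k1"]*(x*x+y*y)
    return c["K"][0,0]*x*f+c["K"][0,2],c["K"][1,1]*y*f+c["K"][1,2]
def tri(c1,p1,c2,p2):
    a,b=ray(c1,p1),ray(c2,p2);A=np.stack([a,-b],1)
    t=np.linalg.lstsq(A,c2["origin"]-c1["origin"],rcond=None)[0]
    P,Q=c1["origin"]+a*t[0],c2["origin"]+b*t[1];return (P+Q)/2,np.linalg.norm(P-Q)
E
python3 - <<'E'
import cv2,numpy as np
a=cv2.imread("pics/top0.png");b=cv2.imread("pics/side0.png")
f=lambda i,x,y:cv2.resize(i[y:y+75,x:x+100],(400,300),interpolation=cv2.INTER_CUBIC)
cv2.imwrite("pics/crops.png",np.vstack([np.hstack([f(a,190,155),f(a,380,185)]),np.hstack([f(b,225,130),f(b,355,250)])]))
E
```

```text
(no output)
```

View pics/crops.png

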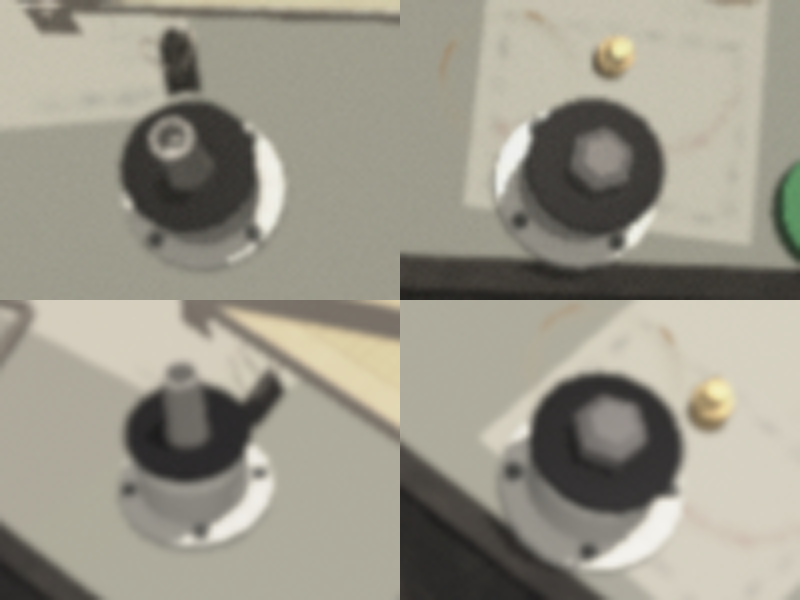

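Run:
```python
from h import *
t,s=get_calibration("top"),get_calibration("side")
q=lambda x,y,X,Y:((x+.5)/4-.5+X,(y+.5)/4-.5+Y)
tt,ts=q(172,139,190,155),q(181,72,225,130)
rt,rs=q(189.5,166,190,155),q(188,132,225,130)
print("tubetop",tri(t,tt,s,ts),onplane(t,tt,.092),onplane(s,ts,.092))
print("ring",tri(t,rt,s,rs),onplane(t,rt,.052),onplane(s,rs,.052))
bt,bs=q(177,35,190,155),q(272,80,225,130)
print("black",tri(t,bt,s,bs),onplane(t,q(183,90,190,155),.0))
# tray: fit mask
for n,c,roi in(("top",t,(295,360,175,240)),("side",s,(300,378,190,260))):
    im=cv2.imread(f"pics/{n}0.png");x0,x1,y0,y1=roi
    g=im[y0:y1,x0:x1].max(2);m=((g<118)).astype(np.uint8)
    cs=max(cv2.findContours(m,0,1)[0],key=cv2.contourArea)
    r=cv2.minAreaRect(cs);print(n,r,cv2.contourArea(cs));ctr=np.array(r[0])+(x0,y0)
    b=[onplane(c,p+np.array([x0,y0]),.014).round(4)[:2] for p in cv2.boxPoints(r)];print(b,onplane(c,ctr,.014))
```

```text
tubetop (array([0.61939918, 0.27421769, 0.10136047]), np.float64(0.0017667735824144842)) [0.6216172  0.27672699 0.092     ] [0.62608503 0.28095412 0.092     ]
ring (array([0.61982728, 0.2747226 , 0.05660307]), np.float64(0.0008562161168643431)) [0.62085047 0.27590024 0.052     ] [0.6229218  0.27781576 0.052     ]
black (array([0.70390214, 0.29627015, 0.01463712]), np.float64(4.263029206930186e-05)) [0.6787025  0.29386353 0.        ]
top ((35.49305725097656, 10.898200988769531), (3.265146493911743, 45.30390930175781), 86.09950256347656) 80.5
[array([0.6599, 0.1387]), array([0.67  , 0.0453]), array([0.663 , 0.0447]), array([0.6529, 0.138 ])] [0.66142191 0.09171698 0.014     ]
side ((10.0, 61.5), (15.0, 20.0), 90.0) 152.5
[array([0.5314, 0.1136]), array([0.5572, 0.0844]), array([0.532 , 0.0621]), array([0.5067, 0.0907])] [0.53169249 0.08758451 0.014     ]
```

play_rows(moves=[[[-1.2, 0, -4.2], [0, 0, 0], 0.14], [[-1.2, 0, -4.2], [0, 0, 0], 0.14], [[-1.2, 0, -4.2], [0, 0, 0], 0.14], [[-1.2, 0, -4.2], [0, 0, 0], 0.14], [[-1.2, 0, -4.2], [0, 0, 0], 0.14], [[-1.2, 0, -4.2], [0, 0, 0], 0.14], [[-1.2, 0, -4.2], [0, 0, 0], 0.14], [[0, 0, 0], [0, 0, 0], 0.14]])

```text
time: 0.9
eef_pos: [0.5165, 0.3748, 0.2916]
tcp_rot: [[0.446, 0.0, -0.895], [0.895, -0.002, 0.446], [-0.001, -1.0, -0.001]]
wrist_force: [-0.3, -0.2, -0.4]
width: 0.444
```

Run:
```python
from h import *
s=state();c=get_calibration("wrist");im=grab_frame("wrist")
cv2.imwrite("pics/w1.png",im[...,::-1]);np.save("w1.npy",c,allow_pickle=True)
print(s["time"],s["eef_pos"],s["tcp_rot"],s["width"],s["wrist_force"]);print(c)
print(proj(c,[.621,.276,.092]),proj(c,[.621,.276,.052]))
```

```text
0.9 [0.51651868 0.37477553 0.29155042] [[ 4.46054936e-01  2.07251738e-04 -8.95005559e-01]
 [ 8.95004531e-01 -1.63642432e-03  4.46054045e-01]
 [-1.37216338e-03 -9.99998640e-01 -9.15426389e-04]] 0.4435120510515477 [-0.31611188 -0.19227405 -0.41939729]
{'K': array([[357.3237702 ,   0.        , 319.8313216 ],
       [  0.        , 357.3237702 , 237.92868025],
       [  0.        ,   0.        ,   1.        ]]), 'k1': -0.031662392065270197, 'origin': array([0.44548224, 0.41013331, 0.38361904]), 'orientation': array([[ 4.46651900e-01,  8.58329827e-01,  2.52531165e-01],
       [ 8.94707313e-01, -4.28191210e-01, -1.27087024e-01],
       [-9.50958713e-04,  2.82705141e-01, -9.59206390e-01]])}
(np.float64(276.7331105983629), np.float64(368.92530813617975)) (np.float64(281.0677374523548), np.float64(345.2448817066449))
```

View pics/w1.png

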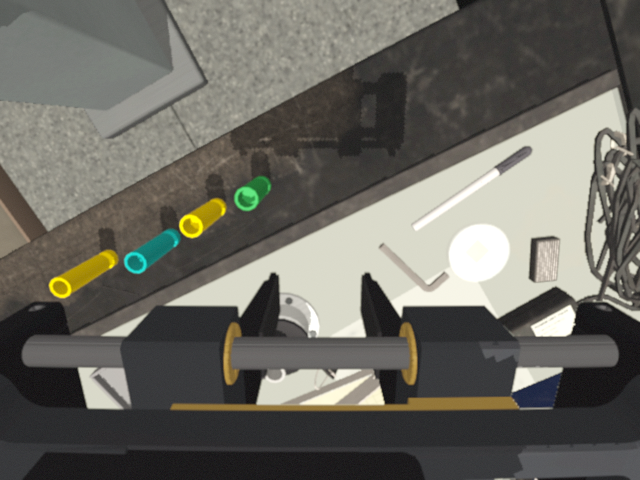

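play_rows(moves=[[[-0.8, 0, -4.2], [0, 0, 0], 0.14], [[-0.8, 0, -4.2], [0, 0, 0], 0.14], [[-0.8, 0, -4.2], [0, 0, 0], 0.14], [[-0.8, 0, -4.2], [0, 0, 0], 0.14], [[-0.8, 0, -4.2], [0, 0, 0], 0.14], [[0, 0, 0], [0, 0, 0], 0.14], [[0, 0, 0], [0, 0, 0], 0.14]])

```text
time: 1.65
eef_pos: [0.684, 0.2503, 0.2913]
tcp_rot: [[0.441, -0.002, -0.897], [0.897, 0.0, 0.441], [-0.001, -1.0, 0.002]]
wrist_force: [0.8, -0.5, 0.1]
width: 0.429
```

Run:
```python
from h import *
s=state();c=get_calibration("wrist");im=grab_frame("wrist")
cv2.imwrite("pics/w2.png",im[...,::-1])
import pickle;pickle.dump(c,open("w2.pkl","wb"))
print(s["time"],s["eef_pos"],s["tcp_rot"],s["width"],s["wrist_force"])
print(proj(c,[.621,.276,.092]),proj(c,[.621,.276,.052]))
```

```text
1.65 [0.68402316 0.25029032 0.29134041] [[ 4.41286140e-01 -1.79640147e-03 -8.97364650e-01]
 [ 8.97366285e-01  2.80210563e-04  4.41286383e-01]
 [-5.41276452e-04 -9.99998347e-01  1.73568315e-03]] 0.4291270890522637 [ 0.80786915 -0.4901363   0.06134044]
(np.float64(314.0450290689447), np.float64(148.58090624464427)) (np.float64(314.741122989439), np.float64(146.8288068183008))
```

View pics/w2.png

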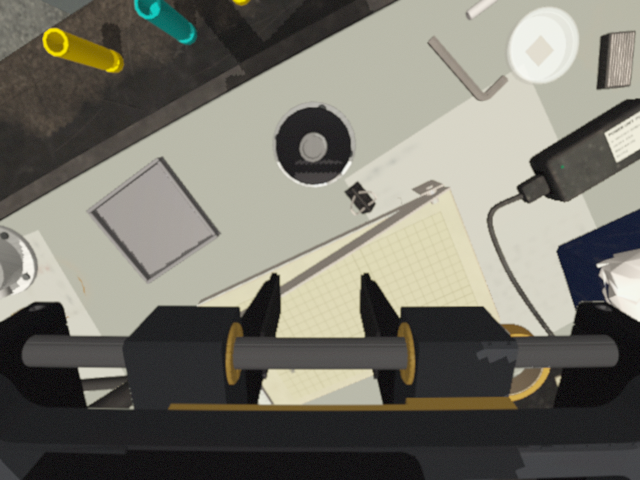

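The wrist view shows the tube, an open grey steel ring, at (313,147) on the black ring. The tray corners are at about (161,157), (91,211), (149,281) and (219,234).

Run:
```python
from h import *
import pickle
c=pickle.load(open("w2.pkl","rb"));im=cv2.imread("pics/w2.png")
cv2.imwrite("pics/w2c.png",cv2.resize(im[95:195,260:370],(660,600),interpolation=cv2.INTER_CUBIC))
g=im.max(2);m=np.zeros(g.shape,np.uint8);m[90:200,262:357]=(g[90:200,262:357]<60)
cs=max(cv2.findContours(m,0,1)[0],key=cv2.contourArea);h=cv2.convexHull(cs)
e=cv2.fitEllipse(h);print("ring",e,onplane(c,e[0],.052))
m2=np.zeros(g.shape,np.uint8);m2[125:168,295:335]=(g[125:168,295:335]>=75)
cs=max(cv2.findContours(m2,0,1)[0],key=cv2.contourArea);e2=cv2.fitEllipse(cv2.convexHull(cs));print("tube",e2,onplane(c,e2[0],.092))
C=[(161,157),(91,211),(149,281),(219,234)]
P=[onplane(c,p,.014)[:2] for p in C];print(np.round(P,4),np.mean(P,0))
t,s=get_calibration("top"),get_calibration("side")
P=[onplane(t,p,.014)[:2] for p in [(307,186),(355,183),(358,229),(311,233)]];print(np.round(P,4),np.mean(P,0))
```

```text
ring ((313.04473876953125, 145.0060272216797), (73.7330551147461, 75.21575927734375), 163.21792602539062) [0.61889402 0.27534128 0.052     ]
tube ((312.8238525390625, 146.86415100097656), (27.809478759765625, 30.90876007080078), 20.69009780883789) [0.6193843  0.27572281 0.092     ]
[[0.5612 0.1302]
 [0.5748 0.0313]
 [0.6701 0.0425]
 [0.6578 0.1419]] [0.61597204 0.08649021]
[[0.6595 0.1403]
 [0.6696 0.0411]
 [0.5718 0.0329]
 [0.56   0.1277]] [0.61521693 0.08553461]
```

View pics/w2c.png

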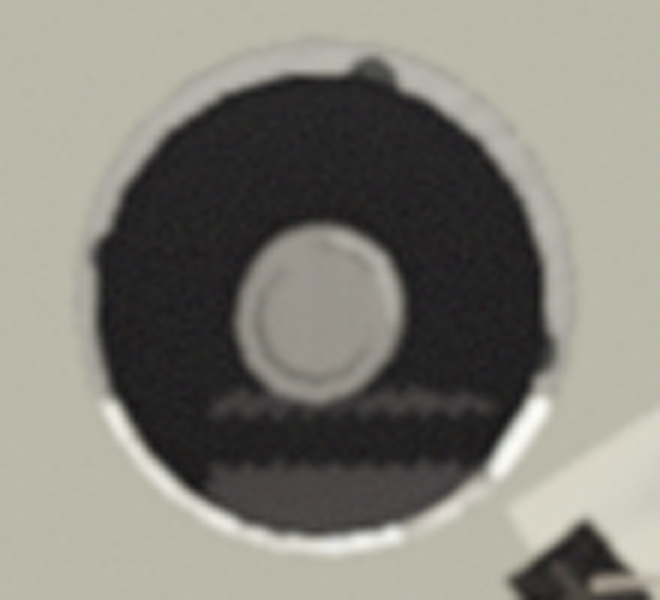

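play_rows(moves=[[[-0.2, 0, 2.3], [0, 0, 0], 0.14], [[-0.2, 0, 2.3], [0, 0, 0], 0.14], [[-0.1, 0, 2.3], [0, 0, 0], 0.14], [[0, 1.5, 0], [0, 0, 0], 0.14], [[0, 1.5, 0], [0, 0, 0], 0.14], [[0, 0, 0], [0, 0, 0], 0.14], [[0, 0, 0], [0, 0, 0], 0.14]])

```text
time: 2.4
eef_pos: [0.62, 0.2755, 0.2606]
tcp_rot: [[0.441, -0.002, -0.897], [0.897, -0.001, 0.441], [-0.002, -1.0, 0.002]]
wrist_force: [0.5, 0.8, 0.4]
width: 0.429
```

Run:
```python
from h import *
s=state();c=get_calibration("wrist");im=grab_frame("wrist")
cv2.imwrite("pics/w3.png",im[...,::-1])
print(s["time"],s["eef_pos"],s["tcp_rot"],s["width"],s["wrist_force"])
print(proj(c,[.620,.276,.092]))
d=np.array([.620,.276,.130])-s["eef_pos"];print((s["tcp_rot"].T@d*100).round(2))
```

```text
2.4 [0.62002145 0.27549686 0.26062491] [[ 4.41175800e-01 -2.35503333e-03 -8.97417610e-01]
 [ 8.97418747e-01 -9.28508451e-04  4.41178796e-01]
 [-1.87225060e-03 -9.99996796e-01  1.70381560e-03]] 0.4288194514866036 [0.51644631 0.76882799 0.43033166]
(np.float64(320.94209697991846), np.float64(241.3307675983813))
[ 0.07 13.06  0.  ]
```

View pics/w3.png

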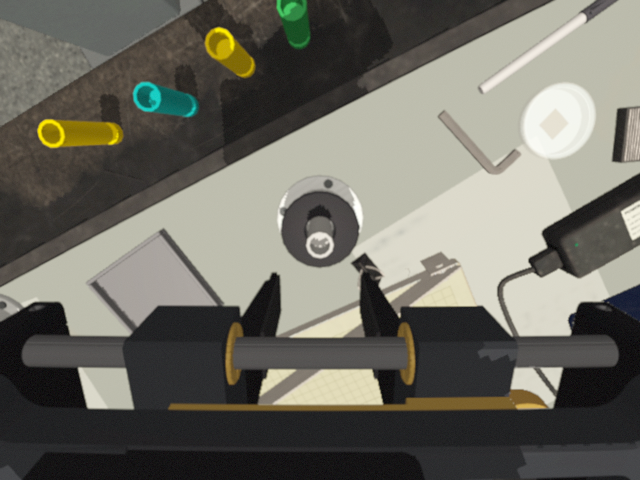

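play_rows(moves=[[[0, 2.5, 0], [0, 0, 0], 0.14], [[0, 2.5, 0], [0, 0, 0], 0.14], [[0, 2.5, 0], [0, 0, 0], 0.14], [[0, 2.3, 0], [0, 0, 0], 0.14], [[0, 1.8, 0], [0, 0, 0], 0.14], [[0, 0.7, 0], [0, 0, 0], 0.14], [[0, 0, 0], [0, 0, 0], 0.14], [[0, 0, 0], [0, 0, 0], 0.14]])

```text
time: 3.25
eef_pos: [0.6211, 0.2759, 0.1406]
tcp_rot: [[0.441, 0.002, -0.897], [0.897, 0.001, 0.441], [0.002, -1.0, -0.001]]
wrist_force: [0.2, -0.0, -0.2]
width: 0.434
```

Run:
```python
from h import *
s=state();c=get_calibration("wrist");im=grab_frame("wrist")
a=im[...,::-1]
cv2.imwrite("pics/w4.png",a[150:450,120:520])
b=grab_frame("side")[...,::-1]
cv2.imwrite("pics/s4.png",cv2.resize(b[60:210,170:370],(800,600),interpolation=cv2.INTER_CUBIC))
print(s["time"],s["eef_pos"],s["width"],s["wrist_force"])
```

```text
3.25 [0.62109182 0.27588788 0.14057865] 0.434021905076269 [ 0.18398714 -0.04116475 -0.17730761]
```

View pics/w4.png

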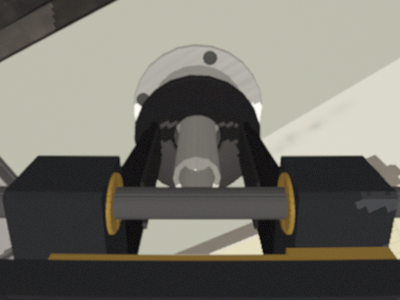

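View pics/s4.png

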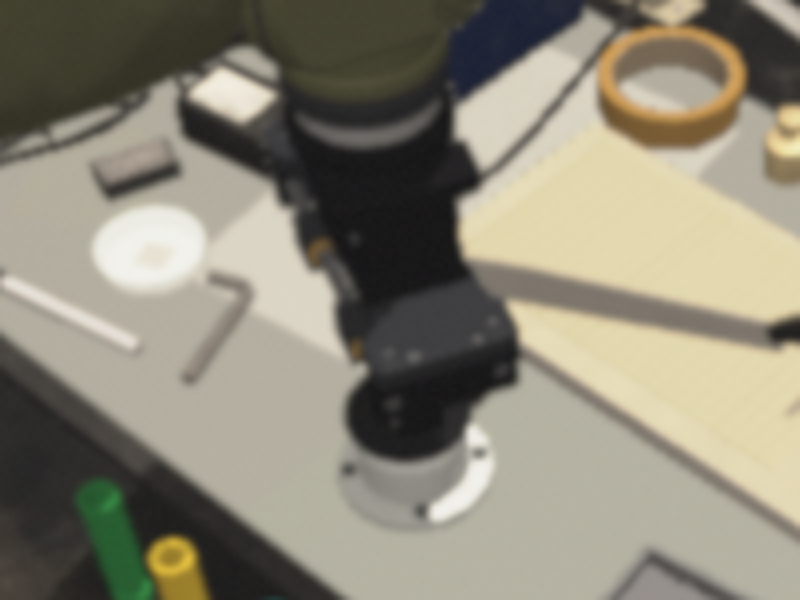

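The tube is centred between the fingers, at about (197,170) in the crop, and the tips are just above the ring. I'll go down in small steps and watch the force.

play_rows(moves=[[[0, 0, 0], [0, 0, 0], 0.14], [[0, 0.4, 0], [0, 0, 0], 0.14], [[0, 0.3, 0], [0, 0, 0], 0.14], [[0, 0, 0], [0, 0, 0], 0.14]])

```text
time: 3.75
eef_pos: [0.621, 0.276, 0.1331]
tcp_rot: [[0.441, 0.002, -0.897], [0.897, 0.001, 0.441], [0.002, -1.0, -0.002]]
wrist_force: [0.5, -0.5, 4.2]
width: 0.435
```

play_rows(moves=[[[0, 0.2, 0], [0, 0, 0], 0.14], [[0, 0, 0], [0, 0, 0], 0.14], [[0, 0, 0], [0, 0, 0], 0.14]])

```text
time: 4.05
eef_pos: [0.621, 0.276, 0.1311]
tcp_rot: [[0.441, 0.002, -0.897], [0.897, 0.001, 0.441], [0.002, -1.0, -0.002]]
wrist_force: [2.0, 0.8, 4.5]
width: 0.432
```

play_rows(moves=[[[0, 0.2, 0], [0, 0, 0], 0.14], [[0, 0, 0], [0, 0, 0], 0.14], [[0, 0, 0], [0, 0, 0], 0.14]])

```text
time: 4.35
eef_pos: [0.6209, 0.276, 0.1291]
tcp_rot: [[0.441, 0.002, -0.897], [0.897, 0.001, 0.441], [0.002, -1.0, -0.002]]
wrist_force: [3.2, 2.8, 6.2]
width: 0.427
```

Run:
```python
from h import *
for i in range(4):
    s=state();a=grab_frame("wrist")[...,::-1];print(s["time"],s["eef_pos"],s["wrist_force"].round(2))
cv2.imwrite("pics/w5.png",cv2.resize(a[200:350,220:420],(800,600),interpolation=cv2.INTER_CUBIC))
```

```text
4.35 [0.62094634 0.2759832  0.12908156] [3.24 2.77 6.19]
4.4 [0.62096069 0.27599159 0.12910753] [2.12 0.9  4.61]
4.45 [0.62096405 0.27599737 0.12914504] [2.65 0.83 5.86]
4.5 [0.62097755 0.27596506 0.12912663] [2.16 1.31 5.29]
```

View pics/w5.png

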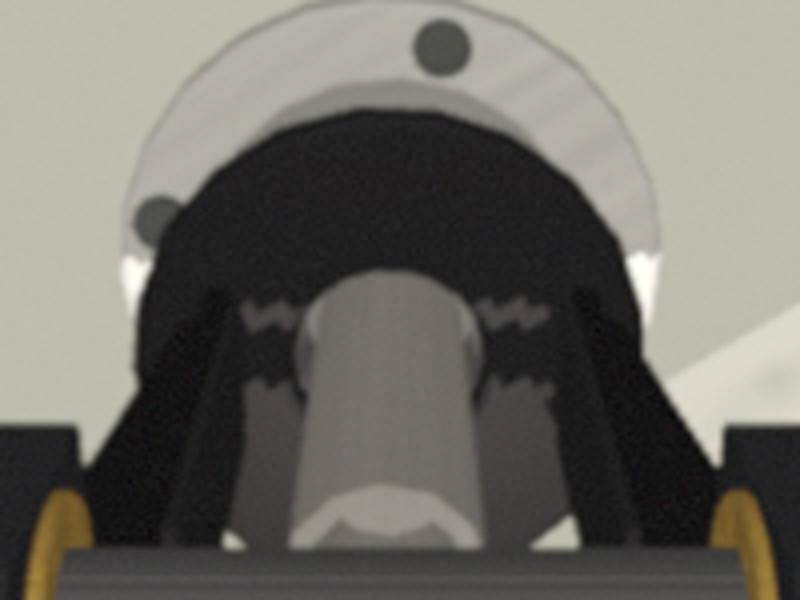

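Run:
```python
from h import *
from scipy.optimize import brentq
c=get_calibration("wrist");s=state()
im=grab_frame("wrist").max(2).astype(int);w4=cv2.imread("pics/w4.png").max(2).astype(int)
def edge(col,x): # row subpixel where brightness falls under 55, scanning down
    for r in range(1,len(col)):
        if col[r]<60<=col[r-1]: return x+r-1+(col[r-1]-60)/(col[r-1]-col[r])
ctr=np.array([.6203,.276]);zd=s["tcp_rot"][:2,2];zd/=np.linalg.norm(zd)
edge_xy=ctr+.034*zd
def h(c,row):
    return brentq(lambda z:proj(c,[*edge_xy,z])[1]-row,0,.1)
u=int(round(proj(c,[*edge_xy,.046])[0]));print("u",u)
e5=np.mean([edge(im[200:260,x],200) for x in range(u-6,u+7)])
c4=dict(c);c4["origin"]=c["origin"]+np.array([.62109,.27589,.14058])-s["eef_pos"]
e4=np.mean([edge(w4[50:120,x-120],200) for x in range(u-6,u+7)])
print(e4,e5,h(c4,e4),h(c,e5),s["wrist_force"])
```

```text
u 319
225.6705798055659 227.447418848424 0.05981659224089513 0.051314321260522995 [2.26066544 1.02203961 5.5340576 ]
```

Force (5.5 N) and the ring edge in the picture (8.5 mm lower) agree: the ring is about 8 mm down. The tips may reach further as they close, so I'll close in stages and watch the force.

play_rows(moves=[[[0, 0, 0], [0, 0, 0], 0.3], [[0, 0, 0], [0, 0, 0], 0.3], [[0, 0, 0], [0, 0, 0], 0.3]], grip_force=30)

```text
time: 4.9
eef_pos: [0.6205, 0.2756, 0.1288]
tcp_rot: [[0.441, 0.0, -0.897], [0.897, -0.0, 0.441], [0.0, -1.0, -0.001]]
wrist_force: [0.7, -0.4, 5.2]
width: 0.354
```

Run:
```python
from h import *
for i in range(4):
    s=state();a=grab_frame("wrist")[...,::-1];print(s["time"],s["eef_pos"],s["wrist_force"].round(2),s["width"])
```

```text
4.9 [0.62045823 0.27557215 0.12875817] [ 0.67 -0.38  5.22] 0.35373310006565684
4.95 [0.62042365 0.27558659 0.12872016] [ 0.74 -0.02  5.02] 0.3482389904010951
5.0 [0.62042417 0.27557326 0.12869715] [0.02 0.14 5.28] 0.3508168397322419
5.05 [0.62039528 0.27559328 0.12870533] [ 0.64 -0.43  4.59] 0.35046081321329653
```

play_rows(moves=[[[0, 0, 0], [0, 0, 0], 0.45], [[0, 0, 0], [0, 0, 0], 0.6], [[0, 0, 0], [0, 0, 0], 0.8], [[0, 0, 0], [0, 0, 0], 0.9], [[0, 0, 0], [0, 0, 0], 0.9], [[0, 0, 0], [0, 0, 0], 0.9]], grip_force=35)

```text
time: 5.7
eef_pos: [0.6203, 0.2758, 0.1287]
tcp_rot: [[0.441, 0.0, -0.897], [0.897, 0.0, 0.441], [0.0, -1.0, -0.0]]
wrist_force: [1.1, 1.0, 4.9]
width: 0.209
```

Run:
```python
from h import *
for i in range(4):
    s=state();a=grab_frame("wrist")[...,::-1];print(s["time"],s["eef_pos"],s["wrist_force"].round(2),s["width"])
```

```text
5.7 [0.62032519 0.27582924 0.12868508] [1.12 1.03 4.88] 0.2089408400553388
5.75 [0.62032365 0.27583576 0.12868918] [0.13 0.92 5.4 ] 0.20507325547310748
5.8 [0.62032103 0.27585588 0.12870831] [0.22 0.1  5.27] 0.20856518966655924
5.85 [0.6203437  0.27585134 0.1286891 ] [0.61 1.1  5.44] 0.20468522276129505
```

The tube is gripped (width 0.207, or 19.7 mm) and the ring is still down. Now I'll draw it up, gently at first.

play_rows(moves=[[[0, -0.1, 0], [0, 0, 0], 0.9], [[0, -0.1, 0], [0, 0, 0], 0.9], [[0, -0.1, 0], [0, 0, 0], 0.9], [[0, -0.2, 0], [0, 0, 0], 0.9], [[0, 0, 0], [0, 0, 0], 0.9]])

```text
time: 6.4
eef_pos: [0.6202, 0.2757, 0.1334]
tcp_rot: [[0.441, -0.0, -0.897], [0.897, 0.0, 0.441], [0.0, -1.0, 0.0]]
wrist_force: [1.2, 1.2, 3.7]
width: 0.205
```

Run:
```python
from h import *
for i in range(2):
    s=state();a=grab_frame("wrist")[...,::-1];print(s["time"],s["eef_pos"],s["wrist_force"].round(2),s["width"])
```

```text
6.4 [0.6201864  0.2757337  0.13339698] [1.23 1.19 3.66] 0.2045727610275375
6.45 [0.62018666 0.27573398 0.13332991] [1.42 0.9  3.3 ] 0.20392880457656207
```

No locking load (force still +3.5 N from the spring), so the tube is coming free. I'll keep drawing up.

play_rows(moves=[[[0, -1, 0], [0, 0, 0], 0.9], [[0, -1.5, 0], [0, 0, 0], 0.9], [[0, -2, 0], [0, 0, 0], 0.9], [[0, -2, 0], [0, 0, 0], 0.9], [[0, -2, 0], [0, 0, 0], 0.9], [[0, -1.5, 0], [0, 0, 0], 0.9], [[0, 0, 0], [0, 0, 0], 0.9], [[0, 0, 0], [0, 0, 0], 0.9]])

```text
time: 7.3
eef_pos: [0.6199, 0.2756, 0.2332]
tcp_rot: [[0.441, -0.0, -0.897], [0.897, -0.0, 0.441], [-0.0, -1.0, 0.0]]
wrist_force: [0.2, -0.2, -0.8]
width: 0.208
```

Run:
```python
from h import *
s=state();print(s["time"],s["eef_pos"],s["wrist_force"].round(2),s["width"])
a=grab_frame("wrist")[...,::-1];b=grab_frame("side")[...,::-1]
cv2.imwrite("pics/p1.png",np.hstack([cv2.resize(a[150:450,120:520],(400,300)),cv2.resize(b[60:210,170:370],(400,300),interpolation=cv2.INTER_CUBIC)]))
d=np.array([.6155,.086,s["eef_pos"][2]])-s["eef_pos"];print((s["tcp_rot"].T@d*100).round(2))
```

```text
7.3 [0.61993075 0.27559554 0.23320654] [ 0.17 -0.16 -0.77] 0.2080418990543054
[-17.21   0.    -7.96]
```

View pics/p1.png

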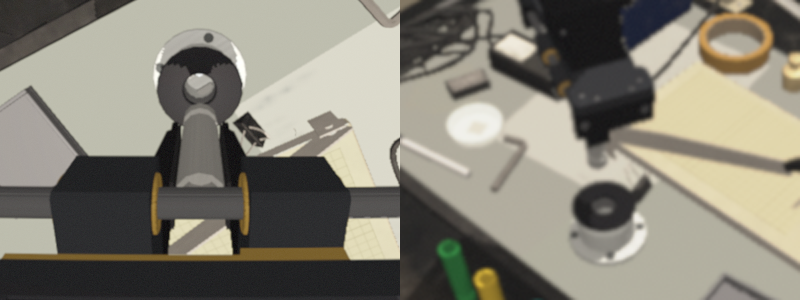

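The tube is out and held. The empty fitting hole is visible at (605,210), with the tube below the jaws. Next I carry it to the tray.

play_rows(moves=[[[-1.6, 0, -0.8], [0, 0, 0], 0.9], [[-2.8, 0, -1.3], [0, 0, 0], 0.9], [[-2.8, 0, -1.3], [0, 0, 0], 0.9], [[-2.8, 0, -1.3], [0, 0, 0], 0.9], [[-2.8, 0, -1.3], [0, 0, 0], 0.9], [[-2.8, 0, -1.3], [0, 0, 0], 0.9], [[-1.6, 0, -0.7], [0, 0, 0], 0.9], [[0, 0, 0], [0, 0, 0], 0.9]])

```text
time: 8.2
eef_pos: [0.6157, 0.0835, 0.2325]
tcp_rot: [[0.444, -0.001, -0.896], [0.896, -0.0, 0.444], [-0.001, -1.0, 0.001]]
wrist_force: [-0.5, 0.7, -0.4]
width: 0.208
```

play_rows(moves=[[[0, 2, 0], [0, 0, 0], 0.9], [[0, 2, 0], [0, 0, 0], 0.9], [[0, 2, 0], [0, 0, 0], 0.9], [[0, 2, 0], [0, 0, 0], 0.9], [[0, 1.2, 0], [0, 0, 0], 0.9], [[0, 0.5, 0], [0, 0, 0], 0.9], [[0, 0, 0], [0, 0, 0], 0.9], [[0, 0, 0], [0, 0, 0], 0.9]])

```text
time: 9.0
eef_pos: [0.6168, 0.0863, 0.1372]
tcp_rot: [[0.441, 0.002, -0.898], [0.898, 0.0, 0.441], [0.001, -1.0, -0.001]]
wrist_force: [-0.6, 0.2, -0.5]
width: 0.207
```

Run:
```python
from h import *
s=state();print(s["time"],s["eef_pos"],s["wrist_force"].round(2),s["width"],s["tcp_rot"].round(4))
a=grab_frame("wrist")[...,::-1];b=grab_frame("side")[...,::-1]
cv2.imwrite("pics/p2.png",np.hstack([cv2.resize(a[150:450,120:520],(400,300)),cv2.resize(b[130:280,240:440],(400,300),interpolation=cv2.INTER_CUBIC)]))
```

```text
9.0 [0.6167581  0.08626592 0.13724562] [-0.61  0.16 -0.49] 0.20711186577411253 [[ 4.408e-01  1.500e-03 -8.976e-01]
 [ 8.976e-01  1.000e-04  4.408e-01]
 [ 8.000e-04 -1.000e+00 -1.300e-03]]
```

View pics/p2.png

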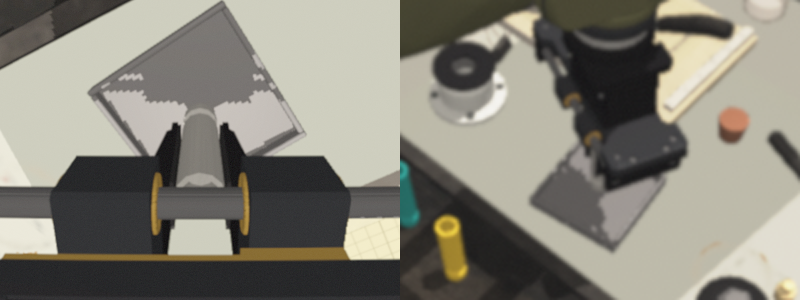

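The tube's lower end is over the tray floor, inside the walls. I'll lower it until it touches.

play_rows(moves=[[[0, 0.5, 0], [0, 0, 0], 0.9], [[0, 0.4, 0], [0, 0, 0], 0.9], [[0, 0.1, 0], [0, 0, 0], 0.9], [[0, 0, 0], [0, 0, 0], 0.9]])

```text
time: 9.5
eef_pos: [0.6159, 0.086, 0.1258]
tcp_rot: [[0.441, -0.001, -0.897], [0.897, -0.0, 0.441], [-0.0, -1.0, 0.001]]
wrist_force: [0.1, -0.3, -0.8]
width: 0.207
```

play_rows(moves=[[[0, 0.1, 0], [0, 0, 0], 0.9], [[0, 0.1, 0], [0, 0, 0], 0.9]])

```text
time: 9.7
eef_pos: [0.6163, 0.086, 0.1246]
tcp_rot: [[0.441, 0.0, -0.897], [0.897, -0.0, 0.441], [0.0, -1.0, -0.0]]
wrist_force: [-1.2, -0.0, 5.8]
width: 0.205
```

play_rows(moves=[[[0, 0.1, 0], [0, 0, 0], 0.9], [[0, 0, 0], [0, 0, 0], 0.9]])

```text
time: 9.9
eef_pos: [0.6164, 0.086, 0.1247]
tcp_rot: [[0.441, 0.0, -0.898], [0.898, -0.0, 0.441], [-0.0, -1.0, -0.0]]
wrist_force: [-2.9, -0.2, 5.8]
width: 0.208
```

Contact came at 0.1246, as predicted. I'll ease off, open gently, then lift away.

play_rows(moves=[[[0, -0.1, 0], [0, 0, 0], 0.9], [[0, 0, 0], [0, 0, 0], 0.55], [[0, 0, 0], [0, 0, 0], 0.45], [[0, 0, 0], [0, 0, 0], 0.3], [[0, 0, 0], [0, 0, 0], 0.1], [[0, 0, 0], [0, 0, 0], -0.1], [[0, 0, 0], [0, 0, 0], -0.1], [[0, 0, 0], [0, 0, 0], -0.1]], grip_force=10)

```text
time: 10.7
eef_pos: [0.6161, 0.086, 0.1242]
tcp_rot: [[0.441, -0.0, -0.897], [0.897, -0.0, 0.441], [-0.0, -1.0, 0.0]]
wrist_force: [0.6, 0.4, 0.0]
width: 0.545
```

Run:
```python
from h import *
s=state();print(s["time"],s["eef_pos"],s["wrist_force"].round(2),s["width"])
a=grab_frame("wrist")[...,::-1]
cv2.imwrite("pics/p3.png",a[150:450,120:520])
```

```text
10.7 [0.61612425 0.08601418 0.12419496] [0.58 0.44 0.01] 0.5445032961429022
```

View pics/p3.png

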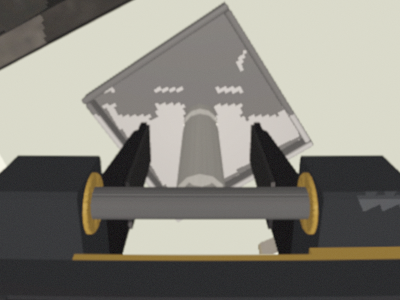

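The tube stands free between the open fingers. I'll retreat straight up.

play_rows(moves=[[[0, -1, 0], [0, 0, 0], -0.1], [[0, -2, 0], [0, 0, 0], -0.1], [[0, -3, 0], [0, 0, 0], -0.1], [[0, -3, 0], [0, 0, 0], -0.1], [[0, -3, 0], [0, 0, 0], -0.1], [[0, -2, 0], [0, 0, 0], -0.1], [[0, 0, 0], [0, 0, 0], -0.1], [[0, 0, 0], [0, 0, 0], -0.1]])

```text
time: 11.55
eef_pos: [0.6161, 0.086, 0.2646]
tcp_rot: [[0.441, 0.001, -0.897], [0.897, 0.0, 0.441], [0.0, -1.0, -0.001]]
wrist_force: [-1.1, 0.1, -0.3]
width: 0.552
```

Run:
```python
from h import *
s=state();print(s["time"],s["eef_pos"],s["wrist_force"].round(2))
c=get_calibration("wrist");a=grab_frame("wrist")[...,::-1];b=grab_frame("side")[...,::-1]
cv2.imwrite("pics/p4.png",np.hstack([cv2.resize(a[150:450,120:520],(400,300)),cv2.resize(b[130:280,240:440],(400,300),interpolation=cv2.INTER_CUBIC)]))
for z in(.004,.088): print(np.array(proj(c,[.616,.086,z]))-[120,150])
```

```text
11.55 [0.61613526 0.08604492 0.26458008] [-1.1   0.11 -0.28]
[199.68793988  64.50328319]
[199.73783055  88.03862404]
```

View pics/p4.png

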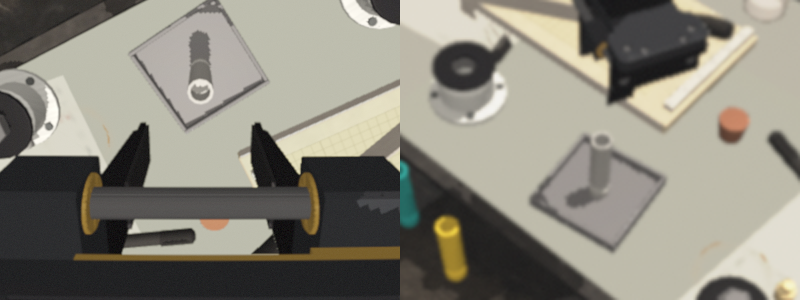

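The tube stands upright in the middle of the tray. Its rim is at (200,90), against a predicted (200,88) for an upright tube. The gripper is clear, so I'll hand in.

```bash
python3 -c "
from station import *
print(sign_off())"
```

```text
the job is handed in; nothing more can be done
None
```

I took the steel tube out of its fitting, stood it upright in the square tray, let go and handed the job in at about 11.6 s. The system gave no verdict.

- **Release:** the fingertips pushed the ring down about 7–8 mm. I gripped the tube at 35 N and drew it straight up, and it came free with no locking load.
- **Placing:** the tube met the tray floor at TCP height 0.1246 m, against 0.1247 m predicted. I then opened the fingers and backed straight up.
- **Last checks:** the wrist picture shows the rim within 2 px of where an upright tube should be. The side view shows it standing near the tray's centre, and the gripper touches nothing.

**One disagreement:** the fingertips met the ring about 6–8 mm higher than the stated 78 mm tip length implies. I therefore judged ring travel from the spring force and the change in the wrist picture, which agreed, rather than from absolute height.

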